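Raise the ratchet prop level with the fixed rest

TASK

Raise the table of the ratchet prop, click by click, until its top stands level with the top of the fixed rest beside it, so that a long board could lie flat across both. Let it sit down on its pawl in that notch, let go, and leave the things around it where they are.

Things in the scene. Friction and masses are not known exactly. Their poses are not given: they have to be found in the camera images.
- prop_stand: Fixed lower part of the ratchet prop: dark steel base 130 (x) x 120 (y) x 12 mm, grey upright guide housing 36 x 39 mm (collar 44 x 47), 95 mm high. Origin: centre of the base's underside, on the bench; x points to the prop's back (away from the robot, roughly), y to its left, z up. Bolted down. Pawl and notches are on its right (-y) side.
- prop_column (a joint): Height of the column with table and grip, m: 0 bottom stop, 0.066 top stop. Notches every 10 mm: 0, 0.010 .. 0.060. It rises freely (0.4 to 0.8 kg plus 1 to 3 N drag), the pawl clicking in 1 to 2 mm past each notch; let go, it sinks to the last notch passed and stays; it cannot go lower. Starts in notch 0, 0.010, 0.020 or 0.030. Level with the rest at 0.050.
- prop_pawl (a joint): Angle of the pawl, a steel finger hinged on the right (-y) side of the housing, rad: 0 = nose in against the column, about 0.1 = pushed out over a tooth; it springs back (the click).
- grip (a point): Centre of the black grip block that raises the column: 26 mm wide (stand y; grasp across this), 20 mm (x), 40 mm high, joined to the column by a bar behind. It is 45 mm in front of the column's axis, 46 mm under the table's underside; the table's front edge reaches 15 mm further forward, so come in slanting from the front, about 40 degrees from vertical. Height 0.132 m + joint value.
- table_top (a point): Centre of the top of the prop's table, an aluminium plate 120 x 120 x 8 mm. Height above the bench: 0.186 + joint value.
- rest_top (a point): Centre of the top of the fixed rest: a pedestal 236 mm high on the left of the prop, 150 to 165 mm away, with an 80 x 80 mm foot, 36 mm post and 70 x 70 x 8 mm aluminium top. It cannot move.
- glass_jar: Loose bystander: glass jar 60 mm across, 86 mm high, in front of the gap between prop and rest. Origin: centre of its underside.
- magnifier: Loose bystander: black loupe 39 mm across, 26 mm high, in front of the prop on its right. Origin: centre of its underside.
- screw_dish: Loose bystander: round steel dish 82 mm across, 16 mm high, in front of the prop. Origin: centre of its underside.
- paste_syringe: Loose bystander: syringe 122 x 32 x 16 mm lying on the bench, right in front. Origin: centre of its underside.
Not all that is in view belongs to the job. Of the things that look like the part that bears rest_top, the larger one is meant.

How it is judged (in metres and radians):
At the end, for the whole second after the job is handed in: The prop's table top is level with the top of the fixed rest to within 4 mm, at rest in that notch with the pawl in (joint value 0.046 to 0.054), and the robot has let go (z of table_top in the frame of rest_top between -0.004 and 0.004 m and value of joint prop_pawl below 0.06 rad and velocity of joint prop_column between -0.005 and 0.005 m/s); the robot touches nothing.
It fails at once if a bystander (jar, loupe, dish or syringe) is moved by more than 30 mm (distance of any of glass_jar, magnifier, screw_dish, paste_syringe from where it was at the start of the episode above 0.03 m).
It also fails if it takes over 48 s, if anything falls off the work surface, if the arm or the gripper's body presses on something with over 40 N, if the wrist force passes 120 N, or if a joint passes its speed limit or range.

ROBOT

A 6-joint arm with a two-finger parallel gripper is mounted at the origin on a cart in front of the work surface, level with it; the furniture and walls round the work are solid. World frame = base frame: x ahead of the robot, y to its left, z up, the work surface at z = 0. Lengths are in mm, angles in degrees, forces in N, time in s.
With the tool pointing down it reaches from about 325 to 775 mm from the base axis. Payload 5.5 kg.
Tool frame: the origin (TCP) lies at the very end of the fingers, on their centre line; the grasp point (between the pads) lies 19 mm behind it; z points along the fingers, y is the line along which they close (so a half turn about z gives the same grasp; the last joint's range is limited). The gripper opens to 85 mm and grips with 20 to 120 N. Pads are 22 mm wide; open, the fingers measure 114 mm over their backs; the gripper's body (76 mm by 85 mm) begins 54 mm behind the grasp point. The pads swing forward as they close: fully open they stand 13 mm farther back than shut.
Start: joints at [68.486, 5.22, 70.514, -0, 104.267, -3.249], TCP at [188.061, 569.78, 231.275] pointing down, gripper open.
Joint ranges: [-164.24, 164.24], [-49.07, 125.15], [9.68, 141.18], [-86.29, 266.29], [3.28, 154.24], [-151.56, 151.56]. Speed limits (degrees/s): [147.25, 147.25, 172.46, 180, 180, 180].

INTERFACE

Orientations are given as [roll, pitch, yaw] about the fixed x, y, z axes, in that order (R = Rz(yaw) Ry(pitch) Rx(roll)).
In Python, from plant import arm gives the robot as it stands.
- The arm moves only by the tool arm_command, never from a script. Its argument "increments" is a list of rows, each a list of 7 numbers: the shift along the tool's x, y, z each as a share of 0.3 m, from -1 to 1, then the turn, a rotation vector about the tool's x, y, z each as a share of 90 degrees, from -1 to 1, then the opening, from -1 (shut) to 1 (fully open). A call has 1 to 5 rows; each row is the pose to reach, as a shift and turn from the pose commanded when the call began, along the tool's axes at that moment; what a row does not reach only later rows make up. A row lasts 1/8 s, in which the tool goes at most 62.5 mm and 10.7 degrees, less where a joint would pass 70% of its speed; a pose out of reach is approached as far as the arm can. A call with a number of a shift or a turn outside -1 to 1 is refused whole. A call with a gripper value outside its range is refused whole. The fingers move at their own pace and stop on an object; the grip force is fixed at half the most. Time passes only in rows, so rows that repeat a pose let the fingers close. It gives the time, the measured TCP pose, the force, the opening and the grip force at its end, in the units of the state.
- arm.state(): the state, without advancing time (a new reading comes with each control period).
- arm.capture(name): name is "scene" or "top" or "wrist"; returns a dict with "frame" (400x640x3 uint8, red, green, blue), "depth" (400x640 float32, mm along the optical axis (not along the pixel's ray), 0 where there is no reading), "fx", "fy", "cx", "cy" (pixels), "pose" (4x4, takes a point from camera to world coordinates); the wrist camera has in their place "tool_from_camera" (4x4, takes a point from camera to tool coordinates, whose origin is the TCP and whose axes are the flange's). Camera axes: x right, y up, looking along -z (the intrinsics and any distortion apply to the point x, -y, -z); pixel columns grow to the right and rows downward; lengths in mm; the calibration is good to about 2 mm. A picture is of the moment at which its call begins: read the wrist's pose just before it.
- arm.hand_in(): hands the job in; it is judged then, once.
Trained networks look in the newest picture that a camera, given by its name, has taken for a name from the list of things; names that differ only in an ending like _2 or _b are one class to them, and where a whole thing is asked for, a point or a joint stands for the part that bears it (a point fixed in the world has none). Each returns a list of dicts, best first, with "p" (0 to 1); they miss things now and then, are a little off and sometimes report something else, mostly with a low value. They report only what shows in the picture. A call takes as long as a camera call. They do not tell look-alikes from the thing itself.
- arm.regions_of(camera, thing): "pixels" (400x640 bool, what is visible of it) and "extent" ([left, top, right, bottom] in pixels, round what is visible of it).
- arm.place_of(camera, thing): "xy" ([column, row] in pixels: a listed point, or the origin of a listed thing).
The state is a dict: "time": time; "joint_pos": joint angles; "dq": joint speeds; "joint_efforts": joint torques, N m; "tcp_pos": TCP position; "tool_rot": TCP orientation; "contact_force": force on the tool from outside, world axes, zero at the start; "torque": the same for the moment, N m; "gripper_width": finger opening in mm; "finger_force": force on a finger pad.
Only numpy, scipy, OpenCV 4.12 (cv2) and the standard library are available. Lean on these libraries where they do the work, as an engineer would, in place of code of your own. Each camera call takes 0.05 s, during which the arm holds its last target. There are 200 camera calls.

## Working session

There is one attempt and no reset: what is moved stays moved. The work goes in short steps, Python scripts to look and compute and a tool call to move; the robot and the scene stay as the last step left them, time stands still between calls to the robot, and variables do not carry over. Pictures are saved under pics/ and viewed, at most 10 in all, crops included, and the job is handed in when it is done.

Besides the shell and the picture viewer there is one more tool, called as name(argument=value, ...) on one line, values as JSON. arm_command: Moves the arm, as the interface text tells. Shift numbers are shares of 0.3 m and turn numbers shares of 90 degrees, none past 1 either way. Its arguments: {"type":"object","properties":{"increments":{"type":"array"}},"required":["increments"]}

```bash
mkdir -p pics
cat > h.py <<'E'
import numpy as np, cv2
from scipy.spatial.transform import Rotation as R
from plant import arm
def world(c,u,v,d=None,z=None,T=None):
    T=c['pose'] if T is None else T
    r=np.array([(u-c['cx'])/c['fx'],-(v-c['cy'])/c['fy'],-1.])
    if z is not None:
        w=T[:3,:3]@r; s=(z-T[2,3])/w[2]; return T[:3,3]+s*w
    return (T@np.r_[r*d,1])[:3]
def save(c,n,box=None,k=1):
    f=c['frame'][:,:,::-1]
    if box: f=f[box[1]:box[3],box[0]:box[2]]
    cv2.imwrite('pics/'+n,cv2.resize(f,None,fx=k,fy=k,interpolation=cv2.INTER_CUBIC))
E
python3 - <<'E'
from h import *
print(arm.state())
for cam in('scene','top'):
    c=arm.capture(cam); save(c,cam+'1.png'); print(cam,c['fx'],c['cx'],c['cy'],[k for k in c],np.round(c['pose'],3).tolist())
    for t in['prop_stand','grip','table_top','rest_top','glass_jar','magnifier','screw_dish','paste_syringe']:
        for o in arm.place_of(cam,t)[:3]:
            u,v=o['xy']; i,j=int(round(v)),int(round(u))
            d=np.median(c['depth'][max(i-1,0):i+2,max(j-1,0):j+2]) if 0<=i<400 and 0<=j<640 else 0
            print(t,round(o['p'],2),np.round(o['xy']),np.round(world(c,u,v,d)))
E
```

```text
{'time': 0.0, 'joint_pos': array([ 6.84840474e+01,  5.26374003e+00,  7.05827032e+01,  5.58481014e-04,
        1.04266509e+02, -3.24866223e+00]), 'dq': array([ 0.00650367,  0.02805826, -0.0557172 ,  0.06489136, -0.02205197,
        0.00717832]), 'joint_efforts': array([ 3.94671952e-05, -4.58717215e+01, -4.18033504e+01, -6.86652015e-05,
        1.13001719e-02, -1.73612455e-05]), 'tcp_pos': array([187.96437722, 569.49841721, 230.13614939]), 'tool_rot': array([-1.79887260e+02, -6.94160907e-03,  1.61732840e+02]), 'contact_force': array([-0.03895713,  0.45730795,  0.15495819]), 'torque': array([ 0.03992755,  0.02199847, -0.04264158]), 'finger_force': 0.0, 'gripper_width': 85.47856114379336}
scene 439.6897531339799 317.6924654217477 201.35060864150807 ['frame', 'depth', 'fx', 'fy', 'cx', 'cy', 'pose'] [[0.685, 0.389, -0.616, -91.137], [-0.728, 0.392, -0.562, -229.891], [0.023, 0.834, 0.552, 701.761], [0.0, 0.0, 0.0, 1.0]]
prop_stand 0.92 [334. 244.] [559. 304.  21.]
grip 0.57 [333. 210.] [531. 290. 144.]
table_top 0.56 [336. 184.] [567. 316. 184.]
rest_top 0.84 [264. 160.] [463. 442. 238.]

[... 384 characters left out ...]
'depth', 'fx', 'fy', 'cx', 'cy', 'pose'] [[-0.005, 0.997, -0.074, 443.665], [-1.0, -0.005, -0.008, 301.145], [-0.009, 0.074, 0.997, 1016.918], [0.0, 0.0, 0.0, 1.0]]
prop_stand 0.91 [309. 182.] [546. 326. 187.]
table_top 0.72 [310. 170.] [572. 325. 187.]
rest_top 0.91 [224. 144.] [633. 521. 181.]
rest_top 0.73 [251. 212.] [475. 448. 238.]
rest_top 0.66 [308. 172.] [568. 328. 187.]
glass_jar 0.73 [300. 238.] [416. 355.  36.]
magnifier 0.65 [365. 196.] [527. 182.  24.]
screw_dish 0.66 [369. 250.] [381. 170.   3.]
screw_dish 0.22 [312. 168.] [577. 320. 187.]
screw_dish 0.2 [300. 238.] [414. 355.  36.]
paste_syringe 0.77 [407. 236.] [420.  72.  16.]
paste_syringe 0.66 [311. 181.] [546. 323. 187.]
```

View pics/scene1.png

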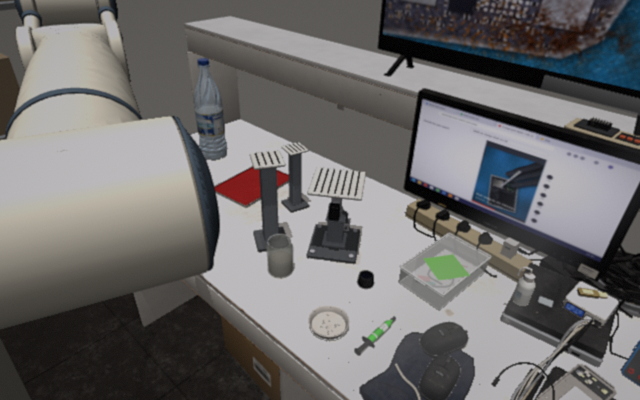

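View pics/top1.png

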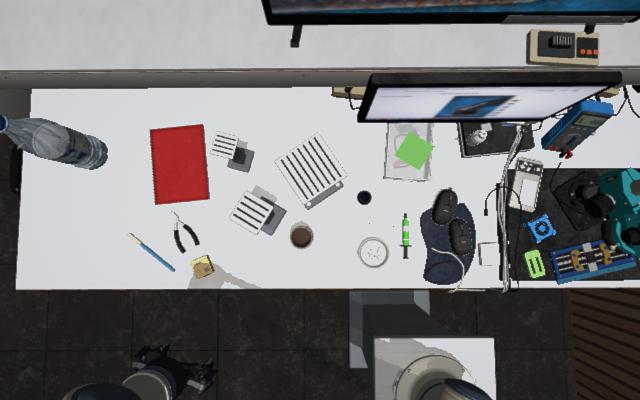

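The stand and table are at scene (335,185) and top (310,170). There are two rest look-alikes:
- A: scene (264,160), top (251,212), top surface at z≈238.
- B: scene (292,148), top (224,144), top surface at z≈182.

A fits: it is the larger one, 236 mm high and about 157 mm to the prop's left. I'll confirm it in a crop and measure the table's yaw.

Run:
```python
from h import *
c=arm.capture('top')
D=c['depth']; v,u=np.mgrid[:400,:640]
T=c['pose']; P=np.stack([(u-c['cx'])/c['fx']*D,-(v-c['cy'])/c['fy']*D,-D],-1)@T[:3,:3].T+T[:3,3]
for n,ctr,z,r in(('table',(570,325),187,95),('restA',(475,448),238,55)):
    m=(abs(P[...,2]-z)<12)&(np.hypot(P[...,0]-ctr[0],P[...,1]-ctr[1])<r)&(D>0)
    q=P[m]; print(n,m.sum(),np.median(q[:,2]),cv2.minAreaRect(q[:,:2].astype(np.float32)))
c=arm.capture('scene'); save(c,'crop1.png',(220,120,390,300),3.3)
D=c['depth'];T=c['pose']; P=np.stack([(u-c['cx'])/c['fx']*D,-(v-c['cy'])/c['fy']*D,-D],-1)@T[:3,:3].T+T[:3,3]
for n,ctr,z,r in(('table',(570,325),187,95),('restA',(475,448),238,55)):
    m=(abs(P[...,2]-z)<12)&(np.hypot(P[...,0]-ctr[0],P[...,1]-ctr[1])<r)&(D>0)
    q=P[m]; print(n,m.sum(),np.median(q[:,2]),cv2.minAreaRect(q[:,:2].astype(np.float32)))
for o in arm.regions_of('scene','grip')[:2]:
    m=o['pixels']; print(o['p'],o['extent'],np.median(P[m],0),P[m].min(0),P[m].max(0))
```

```text
table 2778 186.94612362843907 ((577.343505859375, 323.27191162109375), (119.95848846435547, 120.166748046875), 33.58286666870117)
restA 1100 237.07686921047713 ((476.12060546875, 448.4844970703125), (70.43428802490234, 69.89232635498047), 58.53521728515625)
table 1513 185.80654952108898 ((577.4771728515625, 321.456298828125), (126.70988464355469, 119.534912109375), 33.40326690673828)
restA 523 235.65557875600814 ((474.59527587890625, 444.9554748535156), (71.40454864501953, 69.48831939697266), 58.80506134033203)
0.66 [307.6, 166.7, 360.3, 216.8] [562.95117867 308.70816239 185.5754755 ] [ -91.13695152 -229.89053381   -2.14689317] [911.01604375 504.63254426 701.76074884]
```

View pics/crop1.png

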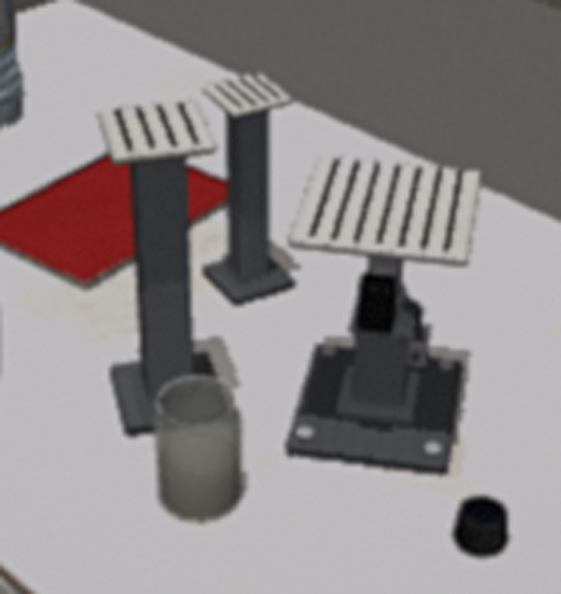

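The crop shows A at (155,130) as the taller, wider rest beside the prop, so A is the one meant. B, at (250,90), is the smaller look-alike. The table is at z≈186.5 and the rest at z≈236.5, so the column is in notch 0 and must rise 50 mm. Stand yaw is about 33.5°, with the table centre at (577,323).

```bash
cat >> h.py <<'E'
yaw=np.radians(33.5); X=np.array([np.cos(yaw),np.sin(yaw),0]); Y=np.array([-X[1],X[0],0]); Z=np.array([0,0,1.])
def pose(grip,back=0,tilt=45):
    t=np.radians(tilt); z=-np.cos(t)*Z+np.sin(t)*X
    return np.asarray(grip)+z*(19-back), np.c_[np.cross(Y,z),Y,z]
def plan(p,Rt):
    s=arm.state(); R0=R.from_euler('xyz',s['tool_rot'],degrees=True).as_matrix()
    d=R0.T@(p-s['tcp_pos'])/300; w=R.from_matrix(R0.T@Rt).as_rotvec(degrees=True)/90
    print('t',round(s['time'],2),'tcp',np.round(s['tcp_pos'],1),'->',np.round(p,1),'row',np.round(np.r_[d,w],3),'F',np.round(s['contact_force'],1),'w',round(s['gripper_width'],1))
G=np.array([577,323,132])-X*49-Z*0
E
python3 - <<'E'
from h import *
p,Rt=pose(G,140); plan(p,Rt); p2=p.copy(); p2[2]+=100; plan(p2,Rt)
E
```

```text
t 1.05 tcp [188.1 569.8 231.3] -> [464.8 248.7 217.6] row [-1.211 -0.727  0.046 -0.226 -0.465 -0.545] F [ 0.3 -0.2 -0. ] w 85.6
t 1.05 tcp [188.1 569.8 231.3] -> [464.8 248.7 317.6] row [-1.211 -0.727 -0.288 -0.226 -0.465 -0.545] F [ 0.3 -0.2 -0. ] w 85.6
```

arm_command(increments=[[0,0,-0.2,0,0,0,1],[-0.1,-0.06,-0.28,-0.03,-0.06,-0.07,1],[-0.25,-0.15,-0.28,-0.06,-0.12,-0.14,1],[-0.4,-0.24,-0.28,-0.09,-0.18,-0.21,1],[-0.55,-0.33,-0.28,-0.11,-0.23,-0.27,1]])

```text
time: 1.68
tcp_pos: [314.2, 422.9, 315.7]
tool_rot: [174.5, 22.4, -174.5]
contact_force: [0.7, -0.1, 0.8]
gripper_width: 85.9
finger_force: 0.0
```

Run:
```python
from h import *
p,Rt=pose(G,140); plan(p,Rt); p2=p.copy(); p2[2]+=60; plan(p2,Rt)
```

```text
t 1.68 tcp [314.2 422.9 315.7] -> [464.8 248.7 217.6] row [-0.286 -0.669  0.409 -0.114 -0.233 -0.271] F [ 0.7 -0.1  0.8] w 85.9
t 1.68 tcp [314.2 422.9 315.7] -> [464.8 248.7 277.6] row [-0.362 -0.651  0.225 -0.114 -0.233 -0.271] F [ 0.7 -0.1  0.8] w 85.9
```

arm_command(increments=[[-0.1,-0.18,0.05,-0.03,-0.06,-0.07,1],[-0.2,-0.35,0.11,-0.06,-0.12,-0.14,1],[-0.29,-0.52,0.17,-0.09,-0.18,-0.21,1],[-0.362,-0.651,0.225,-0.114,-0.233,-0.271,1],[-0.362,-0.651,0.225,-0.114,-0.233,-0.271,1]])

```text
time: 2.3
tcp_pos: [464.4, 246.1, 275.2]
tool_rot: [179.9, 44.8, -147.0]
contact_force: [-0.6, 0.6, -0.5]
gripper_width: 85.2
finger_force: 0.0
```

Run:
```python
from h import *
p,Rt=pose(G,140); plan(p,Rt)
```

```text
t 2.3 tcp [464.4 246.1 275.2] -> [464.8 248.7 217.6] row [ 0.131  0.007  0.14  -0.003 -0.002 -0.004] F [-0.6  0.6 -0.5] w 85.2
```

arm_command(increments=[[0.13,0.007,0.14,0,0,-0.003,1],[0.13,0.007,0.14,0,0,-0.003,1],[0.13,0.007,0.14,0,0,-0.003,1]])

```text
time: 2.68
tcp_pos: [464.2, 252.6, 222.8]
tool_rot: [-179.9, 45.0, -146.4]
contact_force: [-0.4, 0.2, 1.0]
gripper_width: 85.5
finger_force: 0.0
```

Run:
```python
from h import *
p,Rt=pose(G,140); plan(p,Rt)
s=arm.state(); c=arm.capture('wrist'); save(c,'wrist1.png')
T=np.eye(4);T[:3,:3]=R.from_euler('xyz',s['tool_rot'],degrees=True).as_matrix();T[:3,3]=s['tcp_pos'];T=T@c['tool_from_camera']
iT=np.linalg.inv(T)
def proj(P):
    q=iT@np.r_[P,1]; return c['cx']+c['fx']*q[0]/-q[2], c['cy']-c['fy']*q[1]/-q[2]
print('pred grip',proj(G+4*X),'table',proj([577,323,186.]))
D=c['depth']
for n in('grip','table_top'):
  for o in arm.place_of('wrist',n)[:2]:
    u,v=o['xy']; d=D[int(v),int(u)]; print(n,o['p'],o['xy'],world(c,u,v,d,T=T))
  for o in arm.regions_of('wrist',n)[:1]: print(n,'reg',o['p'],o['extent'])
np.savez('w.npz',D=D,T=T,K=[c['fx'],c['fy'],c['cx'],c['cy']])
```

```text
t 2.67 tcp [464.2 252.6 222.8] -> [464.8 248.7 217.6] row [ 0.016 -0.012  0.008 -0.001 -0.     0.   ] F [-0.4  0.2  1. ] w 85.5
pred grip (np.float64(312.17291998599063), np.float64(192.82446045743598)) table (np.float64(312.21537851661685), np.float64(271.5476510359688))
grip 0.67 [310.0, 195.4] [533.207456   292.12592214 139.61486116]
grip reg 0.63 [229.6, 170.3, 395.1, 291.9]
table_top 0.67 [312.8, 272.1] [573.8185943  321.57625055 187.58292682]
```

View pics/wrist1.png

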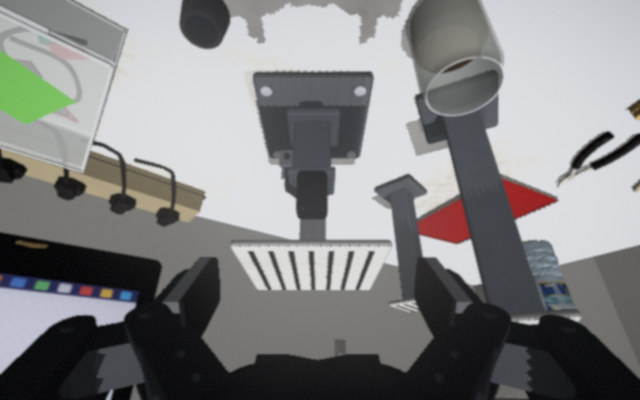

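The wrist view shows the grip at (313,193) and the table at (312,272), upside down, matching the predicted (312,193) and (312,271). The way in is free, so I'll advance.

Run:
```python
from h import *
p,Rt=pose(G,0); plan(p,Rt)
```

```text
t 2.92 tcp [464.3 252.6 222.9] -> [547.3 303.4 118.6] row [ 0.017 -0.011  0.475 -0.001  0.     0.001] F [-0.3 -0.2  0.6] w 85.1
```

arm_command(increments=[[0.017,-0.011,0.12,0,0,0,1],[0.017,-0.011,0.24,0,0,0,1],[0.017,-0.011,0.34,0,0,0,1],[0.017,-0.011,0.4,0,0,0,1],[0.017,-0.011,0.4,0,0,0,1]])

```text
time: 3.55
tcp_pos: [533.1, 294.2, 129.7]
tool_rot: [-179.9, 44.6, -146.5]
contact_force: [-1.2, 0.7, -0.6]
gripper_width: 85.2
finger_force: 0.0
```

Run:
```python
from h import *
p,Rt=pose(G,0); plan(p,Rt)
```

```text
t 3.55 tcp [533.1 294.2 129.7] -> [547.3 303.4 118.6] row [-0.014 -0.001  0.066 -0.001 -0.004  0.   ] F [-1.2  0.7 -0.6] w 85.2
```

arm_command(increments=[[-0.008,0,0.035,0,0,0,1],[-0.008,0,0.065,0,0,0,1],[-0.008,0,0.065,0,0,0,1]])

```text
time: 3.92
tcp_pos: [546.0, 302.3, 117.9]
tool_rot: [-179.9, 44.7, -146.5]
contact_force: [0.2, 0.4, 0.2]
gripper_width: 85.3
finger_force: 0.0
```

Run:
```python
from h import *
p,Rt=pose(G,0); plan(p,Rt)
c=arm.capture('wrist'); save(c,'wrist2.png')
```

```text
t 3.92 tcp [546.  302.3 117.9] -> [547.3 303.4 118.6] row [-0.006  0.001  0.002 -0.001 -0.003 -0.   ] F [0.2 0.4 0.2] w 85.3
```

View pics/wrist2.png

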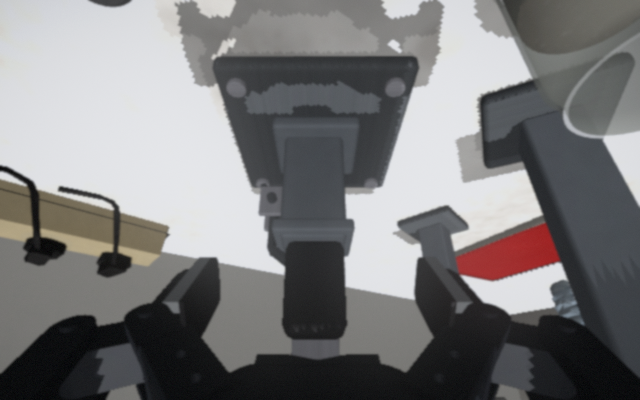

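The grip block at (315,290) stands centred between the open fingers at (200,300) and (435,290), and nothing is touching. I'll close.

arm_command(increments=[[0,0,0,0,0,0,-1],[0,0,0,0,0,0,-1],[0,0,0,0,0,0,-1],[0,0,0,0,0,0,-1],[0,0,0,0,0,0,-1]])

```text
time: 4.6
tcp_pos: [546.5, 301.3, 118.9]
tool_rot: [-179.8, 44.8, -146.5]
contact_force: [-4.2, -7.5, 3.4]
gripper_width: 24.9
finger_force: 58.9
```

arm_command(increments=[[0,0,0,0,0,0,-1],[0,0,0,0,0,0,-1],[0,0,0,0,0,0,-1]])

```text
time: 4.97
tcp_pos: [546.5, 301.3, 118.9]
tool_rot: [-179.8, 44.8, -146.5]
contact_force: [-3.2, -7.1, 3.5]
gripper_width: 24.5
finger_force: 58.9
```

arm_command(increments=[[-0.01,0,-0.01,0,0,0,-1],[-0.025,0,-0.025,0,0,0,-1],[-0.04,0,-0.04,0,0,0,-1],[-0.055,0,-0.055,0,0,0,-1],[-0.06,0,-0.06,0,0,0,-1]])

```text
time: 5.6
tcp_pos: [546.4, 301.2, 142.1]
tool_rot: [-179.8, 44.6, -146.5]
contact_force: [10.6, 0.8, -8.6]
gripper_width: 24.8
finger_force: 60.3
```

```bash
cat >> h.py <<'E'
def heights():
    for cam in('top','scene'):
        c=arm.capture(cam); D=c['depth'];T=c['pose']; v,u=np.mgrid[:400,:640]
        P=np.stack([(u-c['cx'])/c['fx']*D,-(v-c['cy'])/c['fy']*D,-D],-1)@T[:3,:3].T+T[:3,3]
        h=[]
        for ctr,lo,hi in(((577,323),180,260),((475.5,447),225,250)):
            q=(P[...,0]-ctr[0],P[...,1]-ctr[1]); m=(np.hypot(*q)<30)&(P[...,2]>lo)&(P[...,2]<hi)&(D>0)
            h+=[np.median(P[...,2][m]),m.sum()]
        print(cam,np.round(h,1),'diff',round(h[0]-h[2],1))
E
python3 - <<'E'
from h import *
heights(); s=arm.state(); print(s['tcp_pos'],s['contact_force'],s['time'],s['tool_rot'])
E
```

```text
top [210.1 582.  237.1 635. ] diff -27.0
scene [  nan   0.  235.9 134. ] diff nan
[546.39810129 301.19046461 142.18497459] [ 9.55337014 -1.2093534  -6.05344316] 5.7 [-179.82092996   44.65435436 -146.5333599 ]
  return _methods._mean(a, axis=axis, dtype=dtype,
  ret = ret.dtype.type(ret / rcount)
```

The table has risen 23 mm, in step with the TCP. It needs about 31 mm more to reach a joint value of about 54 mm.

arm_command(increments=[[-0.015,0,-0.015,0,0,0,-1],[-0.035,0,-0.035,0,0,0,-1],[-0.055,0,-0.055,0,0,0,-1],[-0.073,0,-0.073,0,0,0,-1],[-0.073,0,-0.073,0,0,0,-1]])

```text
time: 6.32
tcp_pos: [546.4, 301.2, 173.1]
tool_rot: [-179.8, 44.6, -146.5]
contact_force: [7.6, -1.4, -6.1]
gripper_width: 25.3
finger_force: 61.5
```

```bash
python3 - 2>/dev/null <<'E'
from h import *
heights(); s=arm.state(); print(s['tcp_pos'],s['contact_force'],s['time'],s['tool_rot'])
E
```

```text
top [241.1 622.  237.4 635. ] diff 3.7
scene [  nan   0.  235.7  56. ] diff nan
[546.39087198 301.20055036 172.74564717] [ 7.01521893 -1.62269877 -6.29843435] 6.425 [-179.82324493   44.61267016 -146.53774426]
```

The joint is at about 54 mm, past the 50 mm click. I'll lower it gently onto the pawl.

arm_command(increments=[[0.005,0,0.005,0,0,0,-1],[0.009,0,0.009,0,0,0,-1],[0.009,0,0.009,0,0,0,-1],[0.009,0,0.009,0,0,0,-1]])

```text
time: 6.92
tcp_pos: [546.4, 301.2, 168.9]
tool_rot: [-179.8, 44.6, -146.5]
contact_force: [7.3, -2.1, -6.1]
gripper_width: 25.0
finger_force: 61.5
```

```bash
python3 - 2>/dev/null <<'E'
from h import *
heights(); s=arm.state(); print(s['tcp_pos'],s['contact_force'],s['time'])
E
```

```text
top [236.9 623.  237.3 637. ] diff -0.4
scene [  nan   0.  235.7  30. ] diff nan
[546.38967944 301.18701099 168.9047936 ] [ 7.43348172 -2.70379361 -6.72164668] 7.025
```

arm_command(increments=[[0,0,0,0,0,0,1],[0,0,0,0,0,0,1],[0,0,0,0,0,0,1],[0,0,0,0,0,0,1],[0,0,0,0,0,0,1]])

```text
time: 7.65
tcp_pos: [546.2, 302.5, 171.2]
tool_rot: [-179.9, 44.8, -146.5]
contact_force: [-0.7, -0.0, 0.7]
gripper_width: 85.4
finger_force: 0.0
```

```bash
python3 - 2>/dev/null <<'E'
from h import *
heights(); s=arm.state(); print(s['tcp_pos'],s['contact_force'],s['gripper_width'],s['time'])
E
```

```text
top [236.8 620.  237.2 632. ] diff -0.5
scene [  nan   0.  235.9  39. ] diff nan
[546.17605214 302.51191671 171.10275194] [-0.55179519  0.89639859  0.39439292] 85.3577126522449 7.75
```

It's released and level. I'll retreat along the tool axis.

arm_command(increments=[[0,0,-0.06,0,0,0,1],[0,0,-0.2,0,0,0,1],[0,0,-0.35,0,0,0,1],[0,0,-0.5,0,0,0,1],[0,0,-0.5,0,0,0,1]])

```text
time: 8.38
tcp_pos: [457.9, 243.9, 283.3]
tool_rot: [-179.7, 45.3, -146.4]
contact_force: [0.6, -0.4, 0.7]
gripper_width: 85.3
finger_force: 0.0
```

```bash
python3 - 2>/dev/null <<'E'
from h import *
heights(); s=arm.state(); print(s['tcp_pos'],s['contact_force'],s['time'])
save(arm.capture('scene'),'end.png')
E
```

```text
top [236.8 621.  237.3 635. ] diff -0.4
scene [193.4  68.  236.2 263. ] diff -42.7
[458.07656619 244.24608773 277.69671492] [ 0.29281453 -0.43311565  0.24124817] 8.475
```

View pics/end.png

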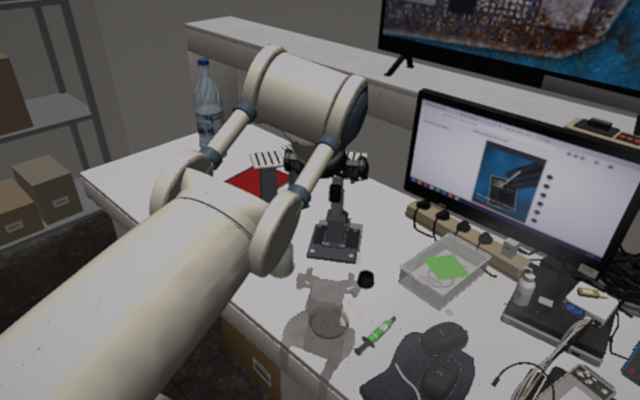

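The arm hides the table in this view, so the scene camera's depth value there isn't usable. The raised grip shows at (335,190), and the loupe (366,279), dish (330,322) and syringe (375,335) are where they were. The top camera puts the table within 0.5 mm of the rest. I'll hand in.

```bash
python3 -c "
from h import *
print(arm.hand_in())"
```

```text
the job is handed in; nothing more can be done
None
```

The prop's table was raised from notch 0 to the 0.050 m notch and released; the top camera put it 0.4 mm below the top of the larger rest, the gripper was clear and the bystanders looked unmoved (jar partly hidden by the arm), and the job was handed in, though no verdict was returned.

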